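# Index the bonding chuck and set its brake

## Task

Turn the black round chuck by pushing its red arm sideways with a finger until the arm points at the green mark on the dial, then push the blue brake lever round towards the chuck until it is against its stop. Only push: leave the white chip carrier lying on the chuck, do not disturb anything else on the bench, and finish clear of everything.

Things in the scene. Friction and masses are not known exactly. Their poses are not given: they have to be found in the camera images.
- turntable (a joint): angle of the black chuck (100 mm dia., top 55 mm above the bench) about the vertical turn_axis, rad, range -1.5 to 1.5; 0 = red arm points along the plate's front direction (the robot's side, give or take the plate's yaw of 0.25 rad), grows anticlockwise seen from above. Stiff: it stays where it is left; pushing the arm takes about 1.5 N. The brake lever does not change that.
- turn_axis (a point): point on the chuck's vertical turning axis, at mid height of the red arm, 41 mm above the bench; x points out along the red arm, z up
- red_tip (a point): outer end of the red arm, 110 mm from turn_axis, at the arm's mid height; x points outward along the arm, y to the left of it, z up. The arm is a bar 14 mm tall (34 to 48 mm above the bench), 12 mm wide from the chuck's rim (50 mm from the axis) to 96 mm, then 6 mm wide to the tip. Below it the dial disc (radius 175 mm) has its top 18 mm above the bench: fingertips at 25 to 30 mm push it well.
- green_mark: green round stud on the dial, 20 mm dia., 10 mm tall, fixed, 120 to 165 mm from turn_axis; origin at the centre of its underside, 18 mm above the bench (its top at 28 mm). On either side of the arm; the arm is to point at it.
- yellow_mark: yellow stud like the green one, on the other side of the arm: not wanted
- brake (a joint): angle of the blue brake lever about its vertical brake_axis, rad: 0 = fully released (points to the front left, away from the chuck), 1.2 = against its stop (brake set); grows anticlockwise seen from above. Stiff, stays where it is left; takes about 1.5 N at the tip.
- brake_axis (a point): point on the brake lever's vertical axis, 41 mm above the bench, on the left part of the white plate (plate top 12 mm above the bench); steel hub 28 mm dia.
- brake_tip (a point): outer end of the blue lever, 85 mm from brake_axis, at its mid height; x points outward along the lever, z up. Lever 14 mm tall (34 to 48 mm above the bench), 10 mm wide, with a 14 mm round end.
- carrier: white ceramic chip carrier with nine brass chips, 50 x 50 x 9 mm, loose, lying on the chuck inside a rim (its underside 50 mm above the bench); origin at the centre of its underside. It turns with the chuck.
- spool: copper spool, 48 mm dia., 28 mm tall, standing loose on the far left corner of the white plate; origin at its underside
- bottle: clear bottle with red cap, 60 mm dia., 150 mm tall, standing on the bench at the left; origin at its underside
- gel_box: white divided open box 80 x 80 x 22 mm, on the bench; origin at its underside
- dish: low glass dish, 90 mm dia., 16 mm tall, on the bench; origin at its underside
- screwdriver: screwdriver, 160 mm long, lying on the bench on the right, along its own x axis
- tweezers: steel tweezers, 120 mm long, 8 mm high, lying on the bench on the right, along their own x axis
There are look-alikes about, which are no part of the job. What is meant by the carrier is not orange or purple, and is the larger of those in its own colour.

How it is judged (in metres and radians):
On the way, in this order (a step that is already met when the one before it is completed fails the run):
1. the red arm points at the green mark and stands still (y of green_mark in the frame of red_tip between -0.01 and 0.01 m and x of green_mark in the frame of red_tip above 0 m and velocity of joint turntable between -0.05 and 0.05 rad/s), for 0.2 s.
2. the brake lever is against its stop (value of joint brake above 1.12 rad), for 0.2 s.
At the end, for the whole second after the job is handed in: the line of the red arm passes within 10 mm of the centre of the green mark, the chuck is still, the brake lever is within 0.08 rad of its stop, and the carrier lies flat on the chuck (all of step 1 and value of joint brake above 1.12 rad and angle between carrier's own z axis and vertical below 0.1 rad and linear speed of carrier below 0.02 m/s); the robot touches nothing.
It fails at once if the carrier is lifted, or shifted by more than 20 mm (distance of carrier from where it was at the start of the episode above 0.02 m).
It fails at once if another loose thing (spool, bottle, gel box, dish, screwdriver, tweezers) is lifted, or shifted by more than 20 mm (distance of any of spool, bottle, gel_box, dish, screwdriver, tweezers from where it was at the start of the episode above 0.02 m).
It also fails if it takes over 58 s, if anything falls off the work surface, if the arm or the gripper's body presses on something with over 40 N, if the wrist force passes 120 N, or if a joint passes its speed limit or range.

## Robot

A 6-joint arm with a two-finger parallel gripper is mounted at the origin on the work surface. World frame = base frame: x ahead of the robot, y to its left, z up, the work surface at z = 0. Lengths are in mm, angles in degrees, forces in N, time in s.
With the tool pointing down it reaches from about 300 to 775 mm from the base axis. Payload 14.6 kg.
Tool frame: the origin (TCP) lies at the very end of the fingers, on their centre line; the grasp point (between the pads) lies 19 mm behind it; z points along the fingers, y is the line along which they close (so a half turn about z gives the same grasp; the last joint's range is limited). The gripper opens to 85 mm and grips with 20 to 120 N. Pads are 22 mm wide; open, the fingers measure 114 mm over their backs; the gripper's body (76 mm by 85 mm) begins 54 mm behind the grasp point. The pads swing forward as they close: fully open they stand 13 mm farther back than shut.
Start: joints at [-71.941, 17.183, 87.147, -0, 75.671, -3.816], TCP at [204.918, -510.39, 231.281] pointing down, gripper open.
Joint ranges: [-173.82, 173.82], [-45.26, 126.66], [13.44, 144.39], [-59.66, 239.66], [0, 175.72], [-146.38, 146.38]. Speed limits (degrees/s): [127.2, 127.2, 147.25, 180, 180, 180].

## Interface

Orientations are given as [roll, pitch, yaw] about the fixed x, y, z axes, in that order (R = Rz(yaw) Ry(pitch) Rx(roll)).
In Python, from cell import manip, camera gives the robot as it stands.
- The arm moves only by the tool play_rows, never from a script. Its argument "series" is a list that holds one entry, the list of rows, each a list of 6 numbers: the shift along the tool's x, y, z in mm, then the turn, a rotation vector about the tool's x, y, z in degrees. In form: [[[tx, ty, tz, ax, ay, az], ...]]. A call has 1 to 12 rows; each row shifts and turns the commanded pose from where the row before left it, along the tool's axes as they then stand; what a row does not reach is not made up. A row lasts 1/12 s, in which the tool goes at most 41.7 mm and 7.16 degrees, less where a joint would pass 70% of its speed; a pose out of reach is approached as far as the arm can. A call is refused whole if a number of a shift passes 41.7 or a number of a turn 7.16, either way. A call with a gripper value outside its range is refused whole. "hand" is the finger opening in mm, from 0 to 85.4, set as the call begins (left out, the last holds). The fingers move at their own pace and stop on an object; "newtons" is the grip in N (left out, the last holds). Time passes only in rows, so rows that do not move let the fingers close. It gives the time, the measured TCP pose, the force, the opening and the grip force at its end, in the units of the state.
- manip.get_obs(): the state, without advancing time (a new reading comes with each control period).
- camera(name): name is "scene" or "top"; returns a dict with "pixels" (480x640x3 uint8, red, green, blue), "K" (3x3 intrinsics, pixels), "world_to_cam" (4x4, takes a point from world to camera coordinates). Camera axes: x right, y up, looking along -z (the intrinsics and any distortion apply to the point x, -y, -z); pixel columns grow to the right and rows downward; lengths in mm; the calibration is good to about 2 mm. A picture is of the moment at which its call begins. There is no depth.
- manip.job_done(): hands the job in; it is judged then, once.
The state is a dict: "clock": time; "joint_positions": joint angles; "qd": joint speeds; "joint_torque": joint torques, N m; "tcp_pos": TCP position; "eef_rot": TCP orientation; "force": force on the tool from outside, world axes, zero at the start; "torque": the same for the moment, N m; "grip_width": opening from 0.0 (shut) to 1.0 (fully open); "gripper_force": force on a finger pad.
Only numpy, scipy, OpenCV 4.12 (cv2) and the standard library are available. Lean on these libraries where they do the work, as an engineer would, in place of code of your own. Each camera call takes 0.05 s, during which the arm holds its last target. There are 200 camera calls.

## Working session

There is one attempt and no reset: what is moved stays moved. The work goes in short steps, Python scripts to look and compute and a tool call to move; the robot and the scene stay as the last step left them, time stands still between calls to the robot, and variables do not carry over. Pictures are saved under pics/ and viewed, at most 10 in all, crops included, and the job is handed in when it is done.

Besides the shell and the picture viewer there is one more tool, called after "Call:" as a command line: name --argument value ..., lists and objects as JSON in quotes. play_rows: Moves the arm, as the interface text tells. Its arguments: {"type":"object","properties":{"series":{"type":"array"},"hand":{"type":"number"},"newtons":{"type":"number"}},"required":["series"]}

```bash
mkdir -p pics; cat > h.py <<'E'
import numpy as np,cv2
from cell import manip,camera
def snap(n,f):
    c=camera(n); cv2.imwrite(f,c["pixels"][:,:,::-1]); np.savez(f[:-4]+'.npz',K=c["K"],T=c["world_to_cam"]); return c
def ray(f,u,v,z):
    d=np.load(f); K,T=d['K'],d['T']; p=np.linalg.solve(K,[u,v,1.]); p=np.array([p[0],-p[1],-p[2]])
    R=T[:3,:3]; o=-R.T@T[:3,3]; r=R.T@p; return (o+r*(z-o[2])/r[2]).round(1)
E
python3 - <<'E'
from h import *
c=snap("top","pics/t1.png"); snap("scene","pics/s1.png"); print(c.keys(),c["K"],c["world_to_cam"]); print(manip.get_obs())
E
```

```text
dict_keys(['pixels', 'K', 'world_to_cam']) [[438.83884272   0.         319.85341441]
 [  0.         438.83884272 242.63994694]
 [  0.           0.           1.        ]] [[ 2.07898982e-02 -9.99762630e-01  6.51649643e-03 -8.14976010e+01]
 [ 9.95445626e-01  2.13057815e-02  9.29196900e-02 -5.96400422e+02]
 [-9.30364726e-02  4.55502697e-03  9.95652282e-01 -1.12109150e+03]
 [ 0.00000000e+00  0.00000000e+00  0.00000000e+00  1.00000000e+00]]
{'clock': 0.1, 'joint_positions': array([-7.19412459e+01,  1.72106117e+01,  8.71774114e+01, -6.69755766e-04,
        7.56721777e+01, -3.81497698e+00]), 'qd': array([ 0.01828938,  0.00962109, -0.00490178, -0.0847709 , -0.05753957,
        0.00490804]), 'joint_torque': array([ 5.87608902e-04, -5.44379997e+01, -3.62371588e+01, -8.00246380e-05,
        3.02445085e-03,  4.12961288e-05]), 'tcp_pos': array([ 204.84314591, -510.1909693 ,  230.79068276]), 'eef_rot': array([-1.79939889e+02, -3.35813472e-03,  2.18738954e+01]), 'force': array([-0.74845347, -0.28827937,  0.23263163]), 'torque': array([ 0.00171174,  0.05247702, -0.00647699]), 'gripper_force': 0.0, 'grip_width': 0.9993907859370739}
```

View pics/t1.png

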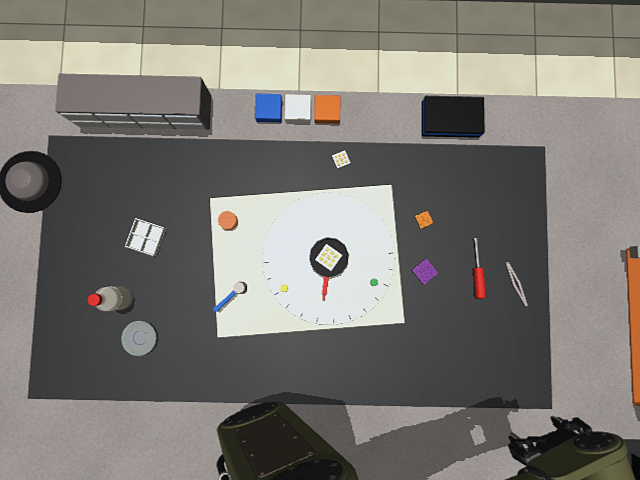

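View pics/s1.png

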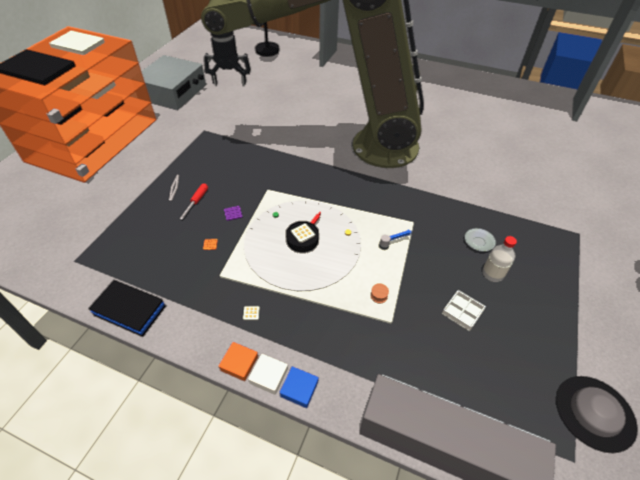

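The top view (up is +x, left is +y) shows the chuck at (329,258) and the red tip at (324,300). The green stud is at (374,282), yellow at (284,288), the brake hub at (240,287) and the blue tip at (216,310). The scene view agrees. Next I'll measure these by colour.

```bash
cat >> h.py <<'E'
def blob(f,lo,hi,box):
    im=cv2.cvtColor(cv2.imread(f),cv2.COLOR_BGR2HSV); m=cv2.inRange(im,np.array(lo),np.array(hi))
    x0,y0,x1,y1=box; ys,xs=np.nonzero(m[y0:y1,x0:x1]); return np.c_[xs+x0,ys+y0].astype(float)
def measure(f):
    n=f[:-4]+'.npz'; W=lambda P,z:np.array([ray(n,u,v,z) for u,v in P])
    g=W([blob(f,(45,100,60),(80,255,255),(250,180,410,340)).mean(0)],27)[0]
    y=W([blob(f,(22,100,100),(35,255,255),(265,270,300,305)).mean(0)],27)[0]
    r=W(blob(f,(0,150,80),(8,255,255),(250,200,410,340)),47)[:,:2]
    b=W(blob(f,(100,130,60),(125,255,255),(205,240,300,330)),47)[:,:2]
    k=W([blob(f,(0,0,0),(180,255,60),(305,235,352,280)).mean(0)],52)[0]
    return g,y,r,b,k
E
python3 - <<'E'
from h import *
f="pics/t1.png"; g,y,r,b,k=measure(f)
P=blob(f,(0,0,0),(180,255,60),(305,235,352,280)); (cx,cy),rad=cv2.minEnclosingCircle(P.astype(np.float32)); ax=ray(f[:-4]+'.npz',cx,cy,53)
print('green',g,'yellow',y,'chuck mean',k,'circle',ax,rad,len(P))
d=r.mean(0)-ax[:2]; d/=np.linalg.norm(d); s=(r-ax[:2])@d; print('red mean',r.mean(0),'range',s.min(),s.max(),'ang',np.degrees(np.arctan2(d[1],d[0])))
v=g[:2]-ax[:2]; print('green dist',np.linalg.norm(v),np.degrees(np.arctan2(v[1],v[0])))
v=y[:2]-ax[:2]; print('yellow dist',np.linalg.norm(v),np.degrees(np.arctan2(v[1],v[0])))
h=ray('pics/t1.npz',240,287.5,50); print('hub',h); d=b.mean(0)-h[:2]; d/=np.linalg.norm(d); s=(b-h[:2])@d; print('blue',b.mean(0),s.min(),s.max(),np.degrees(np.arctan2(d[1],d[0])),len(b))
for nm,u,v,z in [('spool',228,220,28),('bottle cap',95,300,150),('dish',139,338,10),('platecorner',218,337,12),('plc2',405,323,12),('p3',391,185,12),('p4',210,197,12)]: print(nm,ray('pics/t1.npz',u,v,z))
im=cv2.imread(f)[170:350,190:420]; cv2.imwrite('pics/c1.png',cv2.resize(im,None,fx=3.3,fy=3.3,interpolation=cv2.INTER_CUBIC))
E
```

```text
green [ 498.2 -211.    27. ] yellow [478.5  22.   27. ] chuck mean [559.7 -92.8  52. ] circle [559.3 -92.8  53. ] 19.269466400146484 711
red mean [484.11111111 -83.54074074] range 49.23638731668068 107.68743373354802 ang 172.9795632377849
green dist 133.0580700295927 -117.33536818250123
yellow dist 140.384044677449 125.13913788986383
hub [477.1 131.7  50. ]
blue [441.35321101 172.20091743] 17.338942652779984 86.87495921008001 131.43216379515582 109
spool [652.6 173.7  28. ]
bottle cap [442.8 446.8 150. ]
dish [340.6 396.   10. ]
platecorner [347.6 190.6  12. ]
plc2 [ 393.3 -295.9   12. ]
p3 [ 759.3 -257.2   12. ]
p4 [715.9 227.6  12. ]
```

View pics/c1.png

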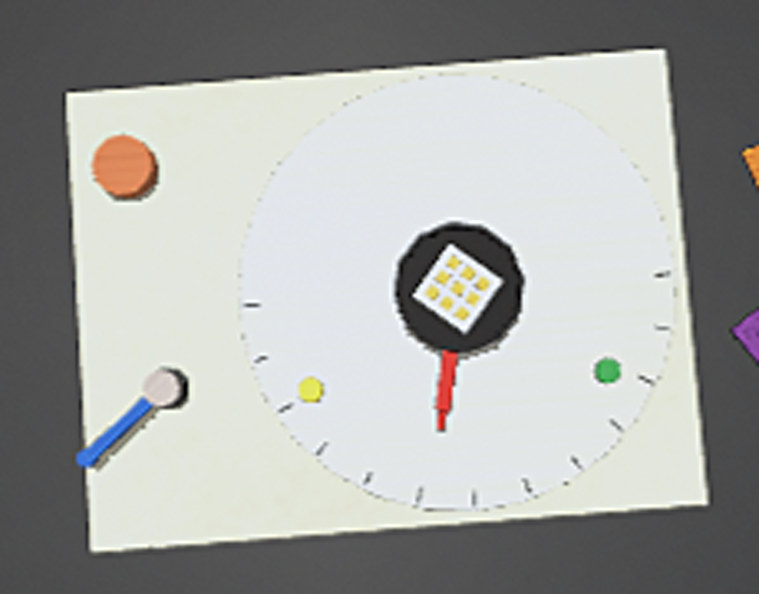

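The crop confirms the layout and the numbers fit: red tip at about 110 mm, green at 133 mm, blue length about 86 mm. The chuck has to turn +69.7° anticlockwise, and the brake lever then goes from 131° to about 200°. I'll approach with the fingers closed, on the left side of the red arm.

Call:
play_rows --series '[[[0, 0, 0, 0, 0, 5.8], [0, 0, 0, 0, 0, 5.8], [0, 0, 0, 0, 0, 5.8], [0, 0, 0, 0, 0, 5.8], [0, 0, 0, 0, 0, 5.8], [11.6, -25.8, 0, 0, 0, 0], [11.6, -25.8, 0, 0, 0, 0], [11.6, -25.8, 0, 0, 0, 0], [11.6, -25.8, 0, 0, 0, 0], [11.6, -25.8, 0, 0, 0, 0], [11.6, -25.8, 0, 0, 0, 0], [11.6, -25.8, 0, 0, 0, 0]]]' --hand 0

```text
clock: 1.1
tcp_pos: [308.3, -339.9, 231.1]
eef_rot: [-180.0, 0.0, -7.1]
force: [1.9, -1.3, 0.2]
grip_width: 0.001
gripper_force: 0.0
```

Call:
play_rows --series '[[[11.6, -25.8, 0, 0, 0, 0], [11.6, -25.8, 0, 0, 0, 0], [11.6, -25.8, 0, 0, 0, 0], [11.6, -25.8, 0, 0, 0, 0], [11.6, -25.8, 0, 0, 0, 0], [11.6, -25.8, 0, 0, 0, 0], [11.6, -25.8, 0, 0, 0, 0], [11.6, -25.8, 0, 0, 0, 0], [11.6, -25.8, 0, 0, 0, 0], [11.6, -25.8, 0, 0, 0, 0], [11.6, -25.8, 0, 0, 0, 0], [11.6, -25.8, 0, 0, 0, 0]]]'

```text
clock: 2.1
tcp_pos: [484.8, -49.9, 231.1]
eef_rot: [180.0, 0.0, -7.1]
force: [0.1, -0.9, -0.8]
grip_width: -0.001
gripper_force: 0.0
```

Call:
play_rows --series '[[[0, 0, 0, 0, 0, 0], [0, 0, 0, 0, 0, 0], [0, 0, 0, 0, 0, 0], [0, 0, 0, 0, 0, 0]]]'

```text
clock: 2.43
tcp_pos: [484.0, -52.0, 231.2]
eef_rot: [180.0, 0.0, -7.2]
force: [-0.6, -0.4, -0.2]
grip_width: 0.001
gripper_force: 0.0
```

Call:
play_rows --series '[[[0, -1, 22, 0, 0, 0], [0, -1, 22, 0, 0, 0], [0, 0, 22, 0, 0, 0], [0, 0, 22, 0, 0, 0], [0, 0, 22, 0, 0, 0], [0, 0, 22, 0, 0, 0], [0, 0, 22, 0, 0, 0], [0, 0, 18, 0, 0, 0], [0, 0, 16, 0, 0, 0], [0, 0, 10, 0, 0, 0], [0, 0, 4, 0, 0, 0], [0, 0, 0, 0, 0, 0]]]'

```text
clock: 3.43
tcp_pos: [484.4, -49.7, 29.0]
eef_rot: [-180.0, 0.1, -7.2]
force: [-0.6, -0.1, 0.7]
grip_width: -0.004
gripper_force: 0.0
```

Call:
play_rows --series '[[[0, 3, 0, 0, 0, 0], [0, 3, 0, 0, 0, 0], [0, 3, 0, 0, 0, 0], [0, 2, 0, 0, 0, 0], [0, 2, 0, 0, 0, 0], [0, 0, 0, 0, 0, 0]]]'

```text
clock: 3.93
tcp_pos: [483.1, -62.6, 29.5]
eef_rot: [180.0, -0.0, -7.1]
force: [-0.5, 0.4, 0.8]
grip_width: 0.002
gripper_force: 0.0
```

Call:
play_rows --series '[[[-1.24, 5.63, 0, 0, 0, -4], [-1.24, 5.63, 0, 0, 0, -4], [-1.24, 5.63, 0, 0, 0, -4], [-1.24, 5.63, 0, 0, 0, -4], [-1.24, 5.63, 0, 0, 0, -4], [-1.24, 5.63, 0, 0, 0, -4], [-1.24, 5.63, 0, 0, 0, -4], [-1.24, 5.63, 0, 0, 0, -4], [-1.24, 5.63, 0, 0, 0, -4], [-1.24, 5.63, 0, 0, 0, -4], [-1.24, 5.63, 0, 0, 0, -4], [-1.24, 5.63, 0, 0, 0, -4]]]'

```text
clock: 4.93
tcp_pos: [486.0, -129.4, 29.3]
eef_rot: [-180.0, -0.0, 41.1]
force: [0.5, 3.2, 1.2]
grip_width: 0.001
gripper_force: 1.0
```

Call:
play_rows --series '[[[-1.24, 5.63, 0, 0, 0, -4], [-1.24, 5.63, 0, 0, 0, -4], [-0.62, 2.8, 0, 0, 0, -2], [0, 0, 0, 0, 0, 0], [0, 0, 0, 0, 0, 0]]]'

```text
clock: 5.35
tcp_pos: [493.4, -141.6, 29.3]
eef_rot: [180.0, 0.0, 50.8]
force: [-0.1, 0.2, 0.4]
grip_width: -0.005
gripper_force: 0.0
```

```bash
cat > chk.py <<'E'
import sys
from h import *
f=sys.argv[1]; snap("top",f); g,y,r,b,k=measure(f)
A=np.array([559.3,-92.8]); ang=lambda v:np.degrees(np.arctan2(v[1],v[0]))
print('green',g,ang(g[:2]-A),'red n',len(r),r.mean(0) if len(r) else '',ang(r.mean(0)-A) if len(r) else '')
print('blue',len(b),b.mean(0),ang(b.mean(0)-[477.1,131.7])); o=manip.get_obs(); print(o['tcp_pos'],o['eef_rot'],o['force'])
im=cv2.imread(f)[170:350,190:420]; cv2.imwrite(f[:-4]+'c.png',cv2.resize(im,None,fx=3.3,fy=3.3,interpolation=cv2.INTER_CUBIC))
im=snap("scene",f[:-4]+'s.png')["pixels"][170:330,190:430,::-1]; cv2.imwrite(f[:-4]+'sc.png',cv2.resize(im,None,fx=3.3,fy=3.3,interpolation=cv2.INTER_CUBIC))
E
python3 chk.py pics/t2.png
```

```text
h.py:13: RuntimeWarning: Mean of empty slice.
  g=W([blob(f,(45,100,60),(80,255,255),(250,180,410,340)).mean(0)],27)[0]
  ret = um.true_divide(
Traceback (most recent call last):
  File "chk.py", line 3, in <module>
    f=sys.argv[1]; snap("top",f); g,y,r,b,k=measure(f)
                                            ~~~~~~~^^^
  File "h.py", line 15, in measure
    r=W(blob(f,(0,150,80),(8,255,255),(250,200,410,340)),47)[:,:2]
      ~~~~~~~~~~~~~~~~~~~~~~~~~~~~~~~~~~~~~~~~~~~~~~~~~~~~~~^^^^^^
IndexError: too many indices for array: array is 1-dimensional, but 2 were indexed
```

```bash
cat > sc.py <<'E'
import sys
from h import *
f=sys.argv[1]; snap("scene",f); n=f[:-4]+'.npz'
A=np.array([559.3,-92.8]); ang=lambda v:np.degrees(np.arctan2(v[1],v[0]))%360
for nm,lo,hi,box,z in [('red',(0,150,60),(8,255,255),(245,195,365,280),44),('green',(45,100,50),(80,255,255),(250,180,390,260),25)]:
    P=blob(f,lo,hi,box); m=np.median(P,0) if len(P) else None
    print(nm,len(P),m, *( (lambda w:(w,ang(w[:2]-A)))(ray(n,*P.mean(0),z)) if len(P) else ()))
P=blob(f,(100,130,60),(125,255,255),(370,215,425,260))
if len(P): w=ray(n,*P.mean(0),45); print('blue',len(P),w,ang(w[:2]-[477.1,131.7]))
im=cv2.imread(f)[150:330,180:420]; cv2.imwrite(f[:-4]+'c.png',cv2.resize(im,None,fx=3.3,fy=3.3,interpolation=cv2.INTER_CUBIC))
E
cp pics/s1.png pics/s0.png; python3 sc.py pics/s2.png
```

```text
red 51 [291. 218.] [ 510.9 -149.8   44. ] 229.6646542637458
green 17 [275. 214.] [ 498.8 -209.8   25. ] 242.65678574524753
blue 68 [442.6 174.7  45. ] 128.74096369487776
```

View pics/s2c.png

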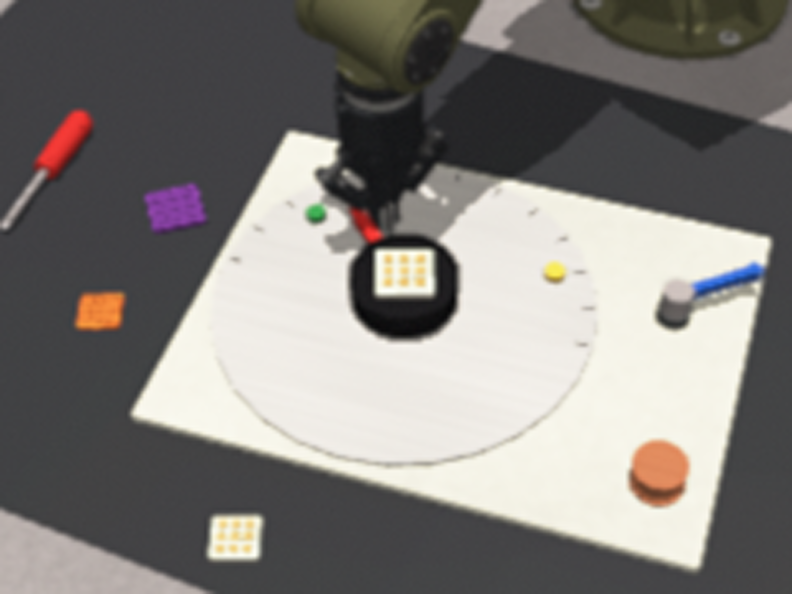

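The scene view shows the red arm at pixel (291,218), about 230° by both camera and tool yaw, and green at (275,214), or 242.7°. About 12° of turn is left.

Call:
play_rows --series '[[[-0.62, 2.8, 0, 0, 0, -2], [-0.62, 2.8, 0, 0, 0, -2], [-0.62, 2.8, 0, 0, 0, -2], [-0.62, 2.8, 0, 0, 0, -2], [-0.62, 2.8, 0, 0, 0, -2], [-0.62, 2.8, 0, 0, 0, -2], [0, 0, 0, 0, 0, 0], [0, 0, 0, 0, 0, 0], [0, 0, 0, 0, 0, 0]]]'

```text
clock: 6.2
tcp_pos: [505.2, -153.9, 29.3]
eef_rot: [180.0, -0.0, 62.8]
force: [-0.8, 0.3, 0.3]
grip_width: 0.001
gripper_force: 0.0
```

```bash
python3 sc.py pics/s3.png
```

```text
red 68 [286. 220.] [ 522.3 -161.3   44. ] 241.62447814396495
green 23 [276. 214.] [ 497.1 -209.4   25. ] 241.92241239830878
blue 68 [442.6 174.7  45. ] 128.74096369487776
```

Arm measured at 241.6° and tool yaw gives 242.8°, against green at 242.3°. Backing off and lifting, then moving over to the brake.

Call:
play_rows --series '[[[0, -5, 0, 0, 0, 0], [0, -7, 0, 0, 0, 0], [0, -8, 0, 0, 0, 0], [0, 0, -20, 0, 0, 0], [0, 0, -30, 0, 0, 0], [0, 0, -30, 0, 0, 0], [0, 0, -30, 0, 0, 0], [0, 0, -20, 0, 0, 0], [0, 0, 0, 0, 0, 0]]]'

```text
clock: 7.0
tcp_pos: [488.4, -145.1, 163.5]
eef_rot: [179.6, -0.0, 62.9]
force: [-0.3, 0.2, 0.1]
grip_width: -0.002
gripper_force: 0.0
```

Call:
play_rows --series '[[[24.2, -15.5, 0, 0, 0, 0], [24.2, -15.5, 0, 0, 0, 0], [24.2, -15.5, 0, 0, 0, 0], [24.2, -15.5, 0, 0, 0, 0], [24.2, -15.5, 0, 0, 0, 0], [24.2, -15.5, 0, 0, 0, 0], [24.2, -15.5, 0, 0, 0, 0], [24.2, -15.5, 0, 0, 0, 0], [24.2, -15.5, 0, 0, 0, 0], [24.2, -15.5, 0, 0, 0, 0], [24.2, -15.5, 0, 0, 0, 0], [24.2, -15.5, 0, 0, 0, 0]]]'

```text
clock: 8.0
tcp_pos: [453.1, 199.5, 158.5]
eef_rot: [-180.0, 0.0, 62.9]
force: [0.5, 0.2, -0.8]
grip_width: 0.002
gripper_force: 0.0
```

Call:
play_rows --series '[[[0, 0, 0, 0, 0, 7.1], [0, 0, 0, 0, 0, 7.1], [0, 0, 0, 0, 0, 7.1], [0, 0, 0, 0, 0, 0], [0, 0, 0, 0, 0, 0]]]'

```text
clock: 8.42
tcp_pos: [453.7, 198.2, 158.7]
eef_rot: [-180.0, 0.0, 41.8]
force: [0.5, -0.0, -0.3]
grip_width: -0.0
gripper_force: 0.0
```

```bash
sed -i '/^im=snap/d' chk.py; python3 chk.py pics/t4.png
```

```text
green [ 498.2 -211.    27. ] -117.33536818250123 red n 87 [ 525.04137931 -158.84482759] -117.41656854416712
blue 106 [441.05471698 172.92735849] 131.1633620706305
[453.90605639 198.14756846 158.87268399] [-1.79986282e+02  2.85350467e-02  4.18261407e+01] [-0.33340557  0.03580254  0.6975029 ]
```

View pics/t4c.png

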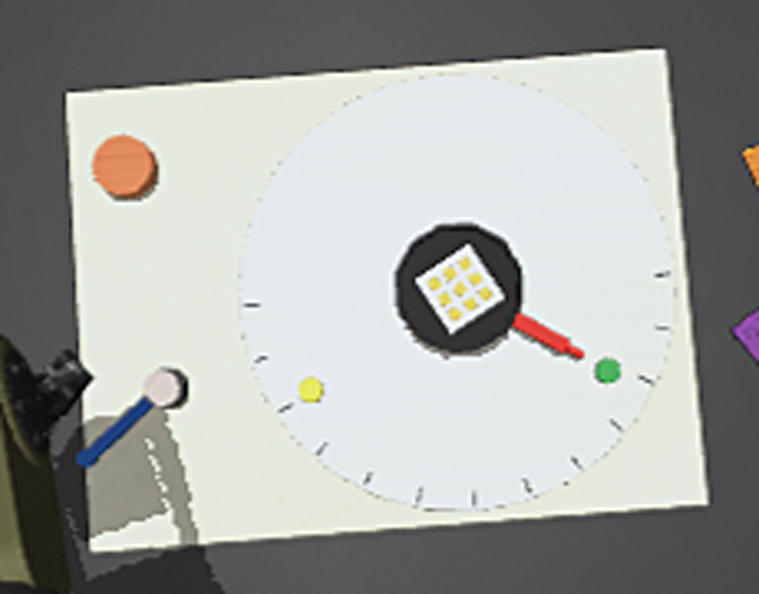

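The red arm points straight at the green stud (arm −117.4°, stud −117.3°) and the carrier is still on the chuck. The blue lever is untouched, with its tip at crop pixel (85,460) and the fingers beyond it. Descending to push the brake.

Call:
play_rows --series '[[[0, 0, 22, 0, 0, 0], [0, 0, 22, 0, 0, 0], [0, 0, 22, 0, 0, 0], [0, 0, 22, 0, 0, 0], [0, 0, 18, 0, 0, 0], [0, 0, 14, 0, 0, 0], [0, 0, 7, 0, 0, 0], [0, 0, 3, 0, 0, 0], [-3, 0, 0, 0, 0, 0], [-3, 0, 0, 0, 0, 0], [-3, 0, 0, 0, 0, 0], [-1, 0, 0, 0, 0, 0]]]'

```text
clock: 9.47
tcp_pos: [446.8, 191.4, 30.0]
eef_rot: [180.0, -0.1, 41.6]
force: [0.0, 0.4, 0.6]
grip_width: 0.001
gripper_force: 0.0
```

Call:
play_rows --series '[[[-4.57, -0.96, 0, 0, 0, -4], [-4.57, -0.96, 0, 0, 0, -4], [-4.57, -0.96, 0, 0, 0, -4], [-4.57, -0.96, 0, 0, 0, -4], [-4.57, -0.96, 0, 0, 0, -4], [-4.57, -0.96, 0, 0, 0, -4], [-4.57, -0.96, 0, 0, 0, -4], [-4.57, -0.96, 0, 0, 0, -4], [-4.57, -0.96, 0, 0, 0, -4], [-4.57, -0.96, 0, 0, 0, -4], [-4.57, -0.96, 0, 0, 0, -4], [-4.57, -0.96, 0, 0, 0, -4]]]'

```text
clock: 10.47
tcp_pos: [413.5, 148.9, 30.0]
eef_rot: [179.9, -0.0, 89.8]
force: [1.5, 1.5, -0.9]
grip_width: -0.001
gripper_force: 0.9
```

Call:
play_rows --series '[[[-4.57, -0.96, 0, 0, 0, -4], [-4.57, -0.96, 0, 0, 0, -4], [-4.57, -0.96, 0, 0, 0, -4], [-2.3, -0.48, 0, 0, 0, -2], [-2.3, -0.48, 0, 0, 0, -2], [0, 0, 0, 0, 0, 0]]]'

```text
clock: 10.97
tcp_pos: [411.5, 130.7, 29.9]
eef_rot: [179.9, -0.0, 105.7]
force: [-0.5, 5.2, 0.4]
grip_width: 0.001
gripper_force: 2.3
```

Call:
play_rows --series '[[[-1.2, -0.24, 0, 0, 0, -1], [-1.2, -0.24, 0, 0, 0, -1], [0, 0, 0, 0, 0, 0], [0, 0, 0, 0, 0, 0]]]'

```text
clock: 11.3
tcp_pos: [411.3, 129.8, 29.9]
eef_rot: [179.9, -0.2, 107.6]
force: [-4.3, 24.7, 1.5]
grip_width: 0.001
gripper_force: 12.2
```

```bash
python3 sc.py pics/s5.png
```

```text
red 50 [286. 221.] [ 525.5 -160.    44. ] 243.29869276703118
green 17 [275. 214.] [ 499.3 -209.1   25. ] 242.71046801015132
blue 49 [426.8 119.2  45. ] 193.95580957666618
```

View pics/s5c.png

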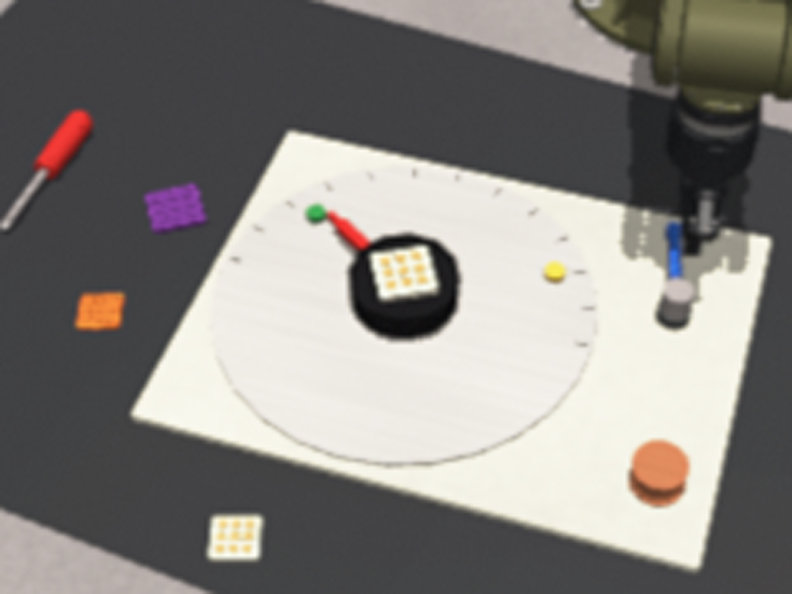

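The lever is on its stop, with the force rising to 25 N without movement. Backing off and lifting clear.

Call:
play_rows --series '[[[2, 0, 0, 0, 0, 0], [5, 0, 0, 0, 0, 0], [10, 0, 0, 0, 0, 0], [10, 0, 0, 0, 0, 0], [0, 0, -20, 0, 0, 0], [0, 0, -30, 0, 0, 0], [0, 0, -30, 0, 0, 0], [0, 0, -30, 0, 0, 0], [0, 0, -30, 0, 0, 0], [20, 0, -30, 0, 0, 0], [20, 0, 0, 0, 0, 0], [20, 0, 0, 0, 0, 0]]]'

```text
clock: 12.35
tcp_pos: [385.1, 212.4, 201.2]
eef_rot: [179.8, -0.0, 107.5]
force: [0.1, 0.3, -0.3]
grip_width: -0.002
gripper_force: 0.0
```

Call:
play_rows --series '[[[25, 0, 0, 0, 0, 0], [25, 0, 0, 0, 0, 0], [25, 0, 0, 0, 0, 0], [0, 0, 0, 0, 0, 0], [0, 0, 0, 0, 0, 0], [0, 0, 0, 0, 0, 0]]]'

```text
clock: 12.85
tcp_pos: [362.2, 282.4, 199.2]
eef_rot: [-180.0, 0.0, 107.6]
force: [0.9, -0.0, -0.3]
grip_width: -0.001
gripper_force: 0.0
```

```bash
python3 chk.py pics/t6.png; python3 sc.py pics/s6.png
```

```text
green [ 498.2 -211.    27. ] -117.33536818250123 red n 87 [ 525.04137931 -158.84482759] -117.41656854416712
blue 110 [430.00090909 118.38181818] -164.2107202148486
[362.4117998  282.08923314 199.2560059 ] [-1.79993672e+02  1.03119580e-02  1.07565458e+02] [-0.43191828 -0.97682223 -0.02252975]
red 50 [286. 221.] [ 525.5 -160.    44. ] 243.29869276703118
green 16 [275. 214.] [ 499.4 -209.6   25. ] 242.8493224081143
blue 41 [429.7 119.7  45. ] 194.20676611776034
```

View pics/t6.png

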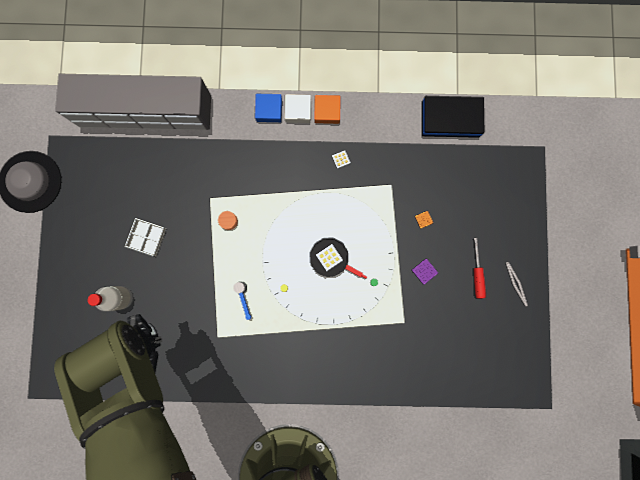

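```bash
python3 - <<'E'
from h import *
L=[]
for f in ['pics/t1.png','pics/t6.png']:
    b=measure(f)[3]; vx,vy,x,y=cv2.fitLine(b.astype(np.float32),cv2.DIST_L2,0,.01,.01).ravel(); a=np.degrees(np.arctan2(vy,vx)); L.append((vx,vy,x,y)); print(f,a%180)
A=np.array([[-l[1],l[0]] for l in L]); c=[-l[1]*l[2]+l[0]*l[3] for l in L]; print('axis',np.linalg.solve(A,c))
E
```

```text
pics/t1.png 133.10701
pics/t6.png 19.602583
axis [476.29617 134.86917]
```

The line fit gives about 66.5° (1.16 rad) of lever travel, against a threshold of 64.2°. With the hard stop felt at 25 N and the arm clear of everything, I'm handing in.

```bash
python3 -c "
from h import *
print(manip.job_done())"
```

```text
the job is handed in; nothing more can be done
None
```

I handed the job in at about 13 s; it returned no verdict. By camera the red arm is within 0.1° of the green mark. The brake lever was pushed until it hit a hard stop at 25 N; its measured travel is about 1.16 rad against the 1.12 needed. The carrier still lies on the chuck, nothing else looks moved, and the robot is clear of everything.

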